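Open the scoop bin for refilling

ROBOT

A 6-joint arm with a two-finger parallel gripper is mounted at the origin on the work surface. World frame = base frame: x ahead of the robot, y to its left, z up, the work surface at z = 0. Lengths are in mm, angles in rad, forces in N, time in s.
With the tool pointing down it reaches from about 350 to 875 mm from the base axis. Payload 4.2 kg.
Tool frame: the origin (TCP) lies at the very end of the fingers, on their centre line; the grasp point (between the pads) lies 19 mm behind it; z points along the fingers, y is the line along which they close (so a half turn about z gives the same grasp; the last joint's range is limited). The gripper opens to 85 mm and grips with 20 to 120 N. Pads are 22 mm wide; open, the fingers measure 114 mm over their backs; the gripper's body (76 mm by 85 mm) begins 54 mm behind the grasp point. The pads swing forward as they close: fully open they stand 13 mm farther back than shut.
Start: joints at [-1.032, 0.385, 0.008, 0, -1.194, -0.259], TCP at [172.618, -600.668, 231.312] pointing down, gripper open.
Joint ranges: [-3.14, 3.14], [-1.21, 2.06], [-1.07, 1.41], [-3.16, 2.05], [-2.99, -0.16], [-3.1, 3.1]. Speed limits (rad/s): [2.79, 2.79, 3.14, 3.14, 3.14, 3.14].

INTERFACE

Orientations are given as a unit quaternion [x, y, z, w].
In Python, from bench import arm, viewer gives the robot as it stands. The module is installed in compiled form; this text tells all that it offers.
- The arm moves only by the shell command python3 -m jog 'ROWS' [OPENING]. ROWS is rows parted by semicolons, their numbers by spaces, 1 to 10 of them, each of 6 numbers: dx, dy, dz in mm, then a rotation vector rx, ry, rz in rad; each row is the pose to reach, as a shift and turn from the pose commanded when the command began, along the tool's axes at that moment; what a row does not reach only later rows make up. A row lasts 1/10 s, in which the tool goes at most 50 mm and 0.15 rad, less where a joint would pass 70% of its speed; a pose out of reach is approached as far as the arm can. OPENING is the finger opening in mm, set as the command begins (- or left out keeps the last). The fingers move at their own pace and stop on an object; the grip force is fixed at half the most. Time passes only in rows, so rows that do not move let the fingers close. It prints the time, the measured TCP pose, the force, the opening and the grip force at its end.
- arm.read_state(): the state, without advancing time (a new reading comes with each control period).
- viewer.get_image(name): name is "scene" or "side" or "wrist"; returns (picture, depth): 420x560x3 uint8, blue, green, red; 420x560 float32, mm along the optical axis (not along the pixel's ray), 0 where there is no reading.
- viewer.get_calibration(name): a dict with "K" (3x3 intrinsics, pixels), "rvec" (rotation vector, rad) and "tvec" (3), from world to camera coordinates, as OpenCV has them. Camera axes: x right, y down, z forward; pixel columns grow to the right and rows downward; lengths in mm; the calibration is good to about 2 mm. The wrist camera is an equidistant fisheye: a pixel r from the principal point sees the ray r / f radians off the axis. A picture is of the moment at which its call begins: read the wrist's pose just before it. get_calibration takes no time and is no camera call; for the wrist camera it gives the pose at the moment of the call.
- arm.job_done(): hands the job in; it is judged then, once.
The state is a dict: "clock": time; "joints": joint angles; "joint_vel": joint speeds; "joint_efforts": joint torques, N m; "position": TCP position; "ee_rot": TCP orientation; "contact_force": force on the tool from outside, world axes, zero at the start; "wrist_torque": the same for the moment, N m; "gripper_width": finger opening in mm; "grasp_force": force on a finger pad.
Only numpy, scipy, OpenCV 4.12 (cv2) and the standard library are available. Lean on these libraries where they do the work, as an engineer would, in place of code of your own. Each camera call takes 0.05 s, during which the arm holds its last target. There are 200 camera calls.

TASK

The chocolate bin is about to be refilled: swing its lid up and push it on over its spring catch until it stays open by itself, then take the scoop out of the bin and lay it flat in the long blue dish, bowl side up. Ease the lid home by feel: do not strain it against its stop, do not let it drop shut, do not drop the scoop, and leave the other goods on the counter alone.

Things in the scene. Friction and masses are not known exactly. Their poses are not given: they have to be found in the camera images.
- bin: Cream wooden scoop bin, fixed, 230 deep (x), 200 wide (y), walls 6 thick, 116 high in front, 137 at the back. Origin: centre of its underside; x runs from its front (near the robot) to its back, z up. Truffles fill it to a firm level surface 70 above the origin. A steel spring catch stands on its left (+y) wall, 60 behind the centre, reaching 25 out and at most 180 above the counter.
- lid (a joint): Lid angle in rad, 0 shut (front lip 0.10 rad lower than level), growing as it opens. Teal frame 8 thick with a clear pane, 235 from hinge to lip, 198 wide, 0.3 to 0.6 kg. It falls shut unless its stay arm has been pushed past the catch; then it is drawn on and held open, at 1.39 to 1.82: the catch is set differently each time, in a way the poses do not tell.
- lid_hinge (a point): Point on the lid's hinge axis, mid-width at the top of the bin's back, 142 above the counter. The axis runs along the bin's y.
- lid_handle (a point): Centre of the lid's brass T-pull: a bar of 18 diameter, 36 long, parallel to the hinge, on a 12 thick post, 26 above the lid's upper face (34 above its underside), 200 from the hinge along the lid; the lip is 35 further on. Held by its two ends it turns between the fingers as the lid swings. With the lid open it is on the far side.
- stay_arm: Flat steel arm on the left end of the hinge spindle, turning with the lid; origin on the axis. Its pin, 55 out, meets the catch's sprung nose 0.13 to 0.2 rad before the held-open angle: the push at the T-pull rises by 2 to 5 N, then falls below what it was, then climbs on a rubber stop, some 2 to 3 N per mm. 38 N at the pin, or 8 N at the T-pull on the stop, is too much.
- scoop: Flat bottomed steel scoop lying on the truffles, 150 long, bowl 54 wide, 30 high, 0.16 kg, with a black handle. Origin: middle of its length, on the underside; x points from the handle to the mouth of the bowl, z up (bowl upwards). Bowl from x 0 to 75, handle from x -75 to 0.
- scoop_grip (a point): Where to hold the scoop: on its handle (16 wide along the scoop's y, 12 high), 20 behind the bowl, 40 above the scoop's underside.
- dish: Long blue ceramic dish, fixed, 200 (its x) by 110 (its y) by 18 high, walls and floor 6 thick. Origin: centre of its underside. It stands to the left or to the right of the bin.
- jar: Brown chocolate jar with a brass cap, 90 in diameter, 130 high, standing loose on the other side of the bin. Origin: centre of its underside.
- plaque: Blank white ceramic price plaque, 90 wide and 60 high, standing loose in front of the jar. Origin: centre of its underside.
- carton: Teal gift carton with a white ribbon, 60 by 80 by 100 high (120 with the bow), standing loose beside the back of the bin. Origin: centre of its underside.
- tin: Dark round tin with a brass lid, 87 in diameter, 80 high, standing loose on the other side of the back of the bin. Origin: centre of its underside.

How it is judged:
By the outcome, as a careful person would: the job done as asked, in the order asked, and still so for the second after the job is handed in, with the robot touching nothing.
It also fails if it takes over 72 s, if anything falls off the work surface, if the arm or the gripper's body presses on something with over 40 N, if the wrist force passes 120 N, or if a joint passes its speed limit or range.

## Working session

There is one attempt and no reset: what is moved stays moved. The work goes in short steps, Python scripts to look and compute and a shell command to move; the robot and the scene stay as the last step left them, time stands still between calls to the robot, and variables do not carry over. Pictures are saved under pics/ and viewed, at most 10 in all, crops included, and the job is handed in when it is done.

```bash
mkdir -p pics; cat > h.py <<'E'
import numpy as np, cv2
from bench import arm, viewer
from scipy.spatial.transform import Rotation as R
def cloud(n):
    im,d=viewer.get_image(n); c=viewer.get_calibration(n)
    K=np.array(c["K"]); Rm=cv2.Rodrigues(np.array(c["rvec"],float))[0]; t=np.array(c["tvec"],float).ravel()
    v,u=np.mgrid[:420,:560]
    P=np.stack([(u-K[0,2])/K[0,0]*d,(v-K[1,2])/K[1,1]*d,d],-1)
    return im,d,(P-t)@Rm
E
python3 - <<'E'
from h import *
for n in("scene","side"):
    im,d,W=cloud(n); cv2.imwrite(f"pics/{n}0.png",im); np.savez(f"{n}0.npz",im=im,d=d,W=W)
    c=viewer.get_calibration(n); Rm=cv2.Rodrigues(np.array(c["rvec"],float))[0]
    print(n,-Rm.T@np.ravel(c["tvec"]),c["K"])
print(arm.read_state())
E
```

```text
scene [1344.30896793  667.59401976  930.08443052] [[504.62430241   0.         276.58724835]
 [  0.         504.62430241 207.85320542]
 [  0.           0.           1.        ]]
side [ 420.23224619 -623.43431032  554.6033602 ] [[391.34305531   0.         284.65764494]
 [  0.         391.34305531 208.3279405 ]
 [  0.           0.           1.        ]]
{'clock': 0.1, 'joints': array([-1.03236132e+00,  3.85512868e-01,  6.77197500e-03, -4.27472612e-04,
       -1.19401864e+00, -2.58597488e-01]), 'joint_vel': array([-0.00074618, -0.00245707,  0.00156106,  0.0016024 , -0.00211712,
        0.00018815]), 'joint_efforts': array([ 1.20275795e-04, -3.93318808e+01,  1.88929546e+01,  4.19797316e+00,
       -2.64006616e-03, -1.70574914e-06]), 'position': array([ 172.49454611, -600.1842905 ,  230.31576281]), 'ee_rot': array([-1.39384533e-01,  9.90237824e-01,  9.81774295e-04, -1.97813384e-04]), 'contact_force': array([ 0.20005577, -0.00650999, -1.19370643]), 'wrist_torque': array([-0.03373472,  0.02026945,  0.06012177]), 'grasp_force': 0.0, 'gripper_width': 85.61975050330261}
```

View pics/scene0.png

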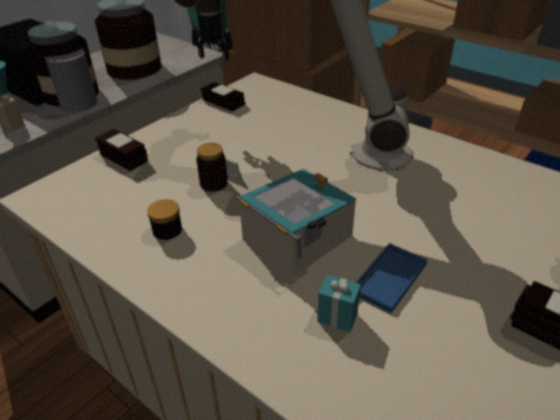

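View pics/side0.png

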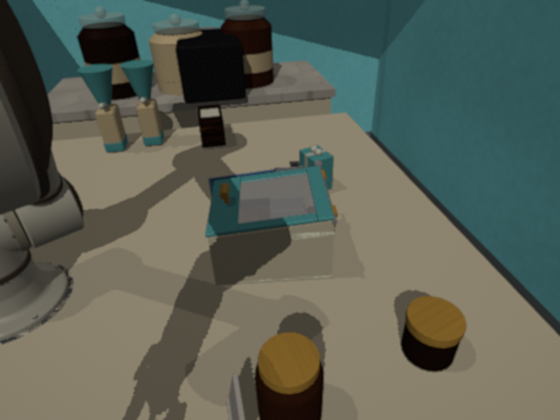

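The scene picture shows the bin with its lid at (298,203), the T-pull at (321,180), the dish at (392,277), the carton at (340,303), the jar at (212,167) and the tin at (165,220). The side view shows the T-pull at (226,190) and the hinge edge at about (328,195).

```bash
python3 - <<'E'
from h import *
for n in("scene","side"):
    z=np.load(n+"0.npz"); im,d,W=z["im"],z["d"],z["W"]; hsv=cv2.cvtColor(im,cv2.COLOR_BGR2HSV)
    H,S,V=[hsv[...,i].astype(int) for i in range(3)]
    x,y,zz=W[...,0],W[...,1],W[...,2]; ok=(d>0)&(x>200)&(x<900)&(abs(y)<450)
    def rep(name,m):
        P=W[m]
        if len(P)<10: print(n,name,len(P)); return
        r=cv2.minAreaRect(P[:,:2].astype(np.float32))
        print(n,name,len(P),"med",np.median(P,0).round(),"z",np.percentile(P[:,2],[2,98]).round(),"rect",np.round(r[0]),np.round(r[1]),round(r[2],1)); return P
    teal=ok&(H>80)&(H<100)&(S>90)&(V>50)
    rep("lidteal",teal&(zz>105)&(zz<170)&(x<760))
    L=teal&(zz>112)&(zz<165)
    k,lab,st,c=cv2.connectedComponentsWithStats(L.astype(np.uint8))
    for i in range(1,k):
        if st[i,4]>60: P=rep("comp%d"%i,lab==i); cc=P.mean(0);u,s,vt=np.linalg.svd(P-cc);print("  normal",vt[2].round(3),"c",cc.round(1),"rms",(s[2]/len(P)**.5).round(2))
    rep("dish",ok&(H>100)&(H<125)&(S>100)&(zz<40))
    br=ok&(H>8)&(H<24)&(S>150)&(zz>50)
    k,lab,st,c=cv2.connectedComponentsWithStats(br.astype(np.uint8))
    for i in range(1,k):
        if st[i,4]>12: rep("brass px%s"%c[i].round(),lab==i)
    tall=ok&(zz>20)&(zz<400)
    k,lab,st,c=cv2.connectedComponentsWithStats(tall.astype(np.uint8))
    for i in range(1,k):
        if st[i,4]>100: rep("obj px%s"%c[i].round(),lab==i)
E
```

```text
scene lidteal 1473 med [511.  63. 137.] z [126. 151.] rect [517.  40.] [200. 229.] 81.9
scene comp1 1472 med [511.  63. 137.] z [126. 151.] rect [517.  40.] [200. 229.] 81.9
  normal [ 0.1   -0.015 -0.995] c [520.   49.2 138.7] rms 1.68
scene dish 2518 med [499. 314.   6.] z [ 2. 19.] rect [566.  46.] [215. 694.] 14.8
scene brass px[210. 153.] 371 med [ 487. -313.  128.] z [ 97. 134.] rect [ 482. -321.] [78. 70.] 74.9
scene brass px[212. 174.] 16 med [ 506. -296.   65.] z [52. 74.] rect [ 506. -299.] [ 9. 20.] 38.2
scene brass px[321. 179.] 46 med [434.  52. 159.] z [136. 164.] rect [435.  50.] [31.  9.] 83.8
scene brass px[163. 212.] 572 med [ 727. -260.   79.] z [57. 84.] rect [ 721. -267.] [79. 78.] 57.0
scene brass px[244. 203.] 15 med [626. -48. 145.] z [144. 146.] rect [626. -47.] [25.  4.] 80.7
scene brass px[282. 229.] 18 med [645.  90. 145.] z [141. 149.] rect [645.  90.] [21.  6.] 83.5
scene obj px[213. 164.] 1297 med [ 493. -304.   87.] z [ 23. 133.] rect [ 462. -324.] [125.  88.] 5.5
scene obj px[296. 216.] 7881 med [566.  70. 130.] z [ 25. 151.] rect [519.  44.] [229. 24
[... 895 characters left out ...]
 [81. 82.] 28.2
side brass px[285. 404.] 22 med [ 464. -370.  100.] z [ 96. 104.] rect [ 461. -370.] [ 3. 12.] 78.5
side brass px[295. 413.] 17 med [ 474. -374.   81.] z [73. 86.] rect [ 475. -374.] [11.  1.] 1.3
side brass px[293. 418.] 13 med [ 471. -373.   71.] z [69. 76.] rect [ 471. -374.] [2. 6.] 74.1
side obj px[274. 220.] 13167 med [517. -48. 127.] z [ 26. 148.] rect [545. 133.] [444. 265.] 73.4
side obj px[433. 329.] 3391 med [ 706. -289.   78.] z [23. 80.] rect [ 716. -274.] [87. 86.] 59.3
side obj px[289. 379.] 5288 med [ 473. -351.  127.] z [ 47. 130.] rect [ 475. -333.] [86. 84.] 29.2
side obj px[236. 399.] 465 med [ 405. -322.   58.] z [23. 61.] rect [ 403. -323.] [15. 66.] 2.2
```

```bash
cat >> h.py <<'E'
YAW=-0.14
def down(yaw=YAW,tilt=0):  # tool y along yaw's y, z down; tilt about tool y
    c,s=np.cos(yaw),np.sin(yaw)
    return R.from_matrix(np.array([[-c,-s,0],[s*-1,c,0],[0,0,-1.]]).T.T if 0 else np.column_stack([[-c,-s,0],[-s,c,0],[0,0,-1]]))*R.from_euler('y',tilt)
def delta(p,Rt):
    s=arm.read_state(); R0=R.from_quat(s["ee_rot"])
    print("t",round(s["clock"],2),"pos",s["position"].round(1),"F",s["contact_force"].round(2),"w",round(s["gripper_width"],1))
    print("delta",(R0.inv().apply(np.array(p)-s["position"])).round(1),(R0.inv()*Rt).as_rotvec().round(3))
E
python3 - <<'E'
from h import *
z=np.load("scene0.npz"); im,W=z["im"],z["W"]; hsv=cv2.cvtColor(im,cv2.COLOR_BGR2HSV)
m=((hsv[...,0]>100)&(hsv[...,0]<125)&(hsv[...,1]>100)).astype(np.uint8); m[:, :340]=0; m[:230]=0;m[320:]=0; m[:,440:]=0
P=W[m>0]; r=cv2.minAreaRect(P[:,:2].astype(np.float32)); print("dish",r,np.percentile(P[:,2],[2,50,98]))
Q=P[P[:,2]>13]; print("rim",len(Q),cv2.minAreaRect(Q[:,:2].astype(np.float32)))
delta([431,47,260],down())
E
```

```text
dish ((878.7615966796875, 440.5821838378906), (1025.8995361328125, 143.54428100585938), 18.02981185913086) [ 2.13660335  6.26869538 18.81692882]
rim 345 ((882.8704223632812, 441.9195556640625), (1017.257568359375, 143.54428100585938), 18.029815673828125)
t 0.1 pos [ 172.5 -600.2  230.3] F [ 0.2  -0.01 -1.19] w 85.6
delta [-427.1  550.7  -28.6] [ 0.002 -0.001  0.42 ]
```

```bash
python3 -m jog '0 0 -29 0 0 0.1; -427 551 -29 0 0 0.42; -427 551 -29 0 0 0.42; -427 551 -29 0 0 0.42; -427 551 -29 0 0 0.42; -427 551 -29 0 0 0.42; -427 551 -29 0 0 0.42; -427 551 -29 0 0 0.42; -427 551 -29 0 0 0.42; -427 551 -29 0 0 0.42' 85
python3 -m jog '-427 551 0 0 0 0' - >/dev/null 2>&1 & sleep 0; wait; python3 - <<'E'
from h import *
delta([431,47,260],down())
z=np.load("scene0.npz"); im,W,d=z["im"],z["W"],z["d"]; hsv=cv2.cvtColor(im,cv2.COLOR_BGR2HSV)
m=((hsv[...,0]>100)&(hsv[...,0]<125)&(hsv[...,1]>100)&(d>0)&(W[...,0]>350)&(W[...,0]<650)&(W[...,1]>200)&(W[...,1]<450)&(W[...,2]<25)).astype(np.uint8)
k,lab,st,c=cv2.connectedComponentsWithStats(m);i=1+np.argmax(st[1:,4]);P=W[lab==i]
print("dish",st[i],cv2.minAreaRect(P[:,:2].astype(np.float32)),"rim",cv2.minAreaRect(P[P[:,2]>13][:,:2].astype(np.float32)))
E
```

```text
clock: 1.1
position: [338.6, -182.5, 260.3]
ee_rot: [0.07, 0.998, 0.0, 0.0]
contact_force: [2.0, -0.6, 0.7]
gripper_width: 84.7
grasp_force: 0.0
t 1.2 pos [ 373.2 -147.2  260.7] F [ 0.48 -1.84  0.76] w 85.4
delta [-30.3 200.3   0.9] [0.001 0.001 0.001]
dish [ 358  245   68   67 2514] ((495.38360595703125, 312.8459777832031), (204.11614990234375, 107.5239486694336), 2.5416879653930664) rim ((497.9561767578125, 312.9601745605469), (198.9659423828125, 107.5239486694336), 2.5416879653930664)
```

```bash
python3 -m jog '-30 200 1 0 0 0; -30 200 1 0 0 0; -30 200 1 0 0 0; -30 200 1 0 0 0; -30 200 1 0 0 0; -30 200 1 0 0 0'; python3 - <<'E'
from h import *
delta([431,47,260],down())
im,d=viewer.get_image("wrist"); c=viewer.get_calibration("wrist"); cv2.imwrite("pics/w1.png",im); print(c)
np.savez("w1.npz",im=im,d=d,K=c["K"],rvec=c["rvec"],tvec=c["tvec"])
E
```

```text
clock: 1.8
position: [431.9, 45.3, 258.7]
ee_rot: [0.069, 0.998, -0.0, -0.001]
contact_force: [0.0, -0.3, -0.7]
gripper_width: 85.2
grasp_force: 0.0
t 1.8 pos [431.9  45.3 258.7] F [ 0.03 -0.35 -0.72] w 85.2
delta [ 1.1  1.6 -1.3] [-0.001 -0.001  0.002]
{'K': array([[325.1922621 ,   0.        , 277.14570751],
       [  0.        , 325.1922621 , 209.4366072 ],
       [  0.        ,   0.        ,   1.        ]]), 'rvec': array([-2.19854814, -1.91238618, -0.27267246]), 'tvec': array([-103.27724904, -448.78047756,  287.19440564])}
```

View pics/w1.png

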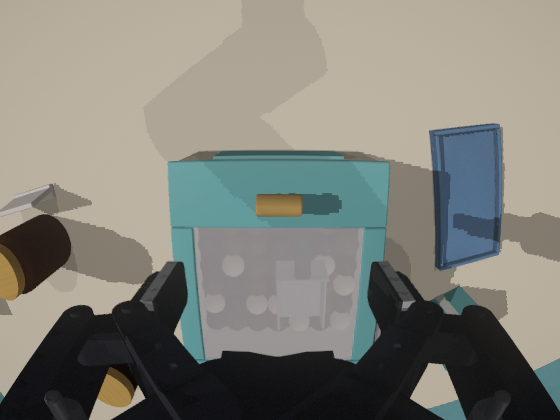

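The wrist view shows the T-pull at (278,205), the lid's front lip at row 160, its sides at columns 170 and 388, and the dish at (467,197). The scoop is dim under the pane at (300,290).

```bash
cat >> h.py <<'E'
def wcloud(im,d,c):
    K=np.array(c["K"]); Rm=cv2.Rodrigues(np.array(c["rvec"],float))[0]; t=np.array(c["tvec"],float).ravel()
    v,u=np.mgrid[:420,:560]; a=(u-K[0,2])/K[0,0]; b=(v-K[1,2])/K[1,1]; r=np.hypot(a,b)+1e-9; k=np.tan(r)/r
    return (np.stack([a*k*d,b*k*d,d],-1)-t)@Rm
E
python3 - <<'E'
from h import *
z=np.load("w1.npz"); im,d=z["im"],z["d"]; W=wcloud(im,d,z); hsv=cv2.cvtColor(im,cv2.COLOR_BGR2HSV)
m=(hsv[...,0]>8)&(hsv[...,0]<26)&(hsv[...,1]>120); m[:190]=0;m[222:]=0;m[:,:250]=0;m[:,310:]=0
P=W[m]; P=P[P[:,2]>150]; print("bar",cv2.minAreaRect(P[:,:2].astype(np.float32)),np.percentile(P[:,2],[5,50,98]))
H,S=hsv[...,0],hsv[...,1]
T=(H>80)&(H<100)&(S>90)&(W[...,2]>110)&(W[...,2]<165); T[370:]=0; P=W[T]; B=P[P[:,2]<140]
print("lid teal",cv2.minAreaRect(P[:,:2].astype(np.float32)))
ex,ey=np.array([np.cos(YAW),np.sin(YAW),0]),np.array([-np.sin(YAW),np.cos(YAW),0])
print("bin coords", np.percentile(P@ex,[.5,99.5]),np.percentile(P@ey,[.5,50,99.5]))
F=W[T&(np.arange(420)[:,None]<225)&(np.arange(420)[:,None]>162)]; A=np.c_[F[:,:2],np.ones(len(F))]; print(np.linalg.lstsq(A,F[:,2],rcond=None)[0])
D=(H>100)&(H<125)&(S>100)&(W[...,2]<30)&(W[...,2]>-10);D[:,:420]=0; D=W[D]; print("dish",cv2.minAreaRect(D[:,:2].astype(np.float32)),np.median(D[:,2]))
for (u,v) in [(230,160),(278,200),(278,205),(170,170),(388,170)]: print(u,v,W[v,u].round(1))
E
```

```text
bar ((398.3035888671875, 49.53392791748047), (34.48427963256836, 74.84561157226562), 82.22672271728516) [159.35037431 163.60868918 165.72185797]
lid teal ((500.79498291015625, 35.50675964355469), (195.6697235107422, 208.38250732421875), 81.89746856689453)
bin coords [397.94689663 590.45178509] [  8.53583404 147.44086431 202.10093578]
[ 9.96660640e-02 -1.43607734e-02  8.76818596e+01]
dish ((507.30364990234375, 308.7227478027344), (171.97723388671875, 106.1077880859375), 2.2754244804382324) 6.000361058377089
230 160 [391.6   8.6 125.2]
278 200 [423.   45.9 162.5]
278 205 [426.6  45.4 163.5]
170 170 [391.4 -45.9 127.8]
388 170 [418.1 145.1 127.1]
```

```bash
python3 - <<'E'
from h import *
delta([429,46,139],down())
E
python3 -m jog '2.8 1.1 50 0 0 0; 2.8 1.1 90 0 0 0; 2.8 1.1 112 0 0 0; 2.8 1.1 119.5 0 0 0; 2.8 1.1 119.5 0 0 0; 2.8 1.1 119.5 0 0 0' 60; python3 - <<'E'
from h import *
delta([429,46,139],down())
im,d=viewer.get_image("wrist"); cv2.imwrite("pics/w2.png",im)
E
```

```text
t 1.85 pos [431.7  44.3 258.8] F [ 0.53 -0.15  0.32] w 84.8
delta [  2.7   1.4 119.8] [-0.001 -0.001  0.001]
clock: 2.45
position: [430.5, 45.5, 141.1]
ee_rot: [0.07, 0.998, 0.0, 0.001]
contact_force: [0.2, 0.0, -0.1]
gripper_width: 60.1
grasp_force: 0.0
t 2.45 pos [430.5  45.5 141.1] F [ 0.23  0.02 -0.08] w 60.1
delta [1.6 0.3 2.1] [ 0.001  0.002 -0.001]
```

View pics/w2.png

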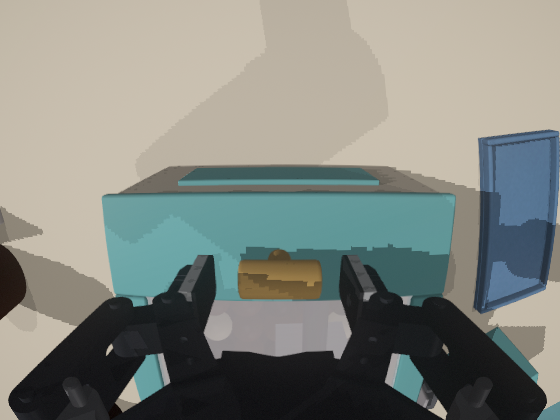

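The bar at (280,278) is centred between the pads (columns 213 and 343), at the same rows. I'll close on it.

```bash
python3 -m jog '1 0 1.5 0 0 0; 1 0 1.5 0 0 0; 1 0 1.5 0 0 0; 1 0 1.5 0 0 0' 30; python3 - <<'E'
from h import *
s=arm.read_state(); print(s["position"].round(1),s["contact_force"].round(2),s["wrist_torque"].round(2))
# swing table: dphi -> tool x (-binx), tool z(down) offsets
Rr,p0=202.9,0.0686
for a in np.arange(0,1.95,.1): print(round(a,2), round(-(Rr*(np.cos(p0)-np.cos(p0+a))),1), round(-Rr*(np.sin(p0+a)-np.sin(p0)),1))
E
```

```text
clock: 2.9
position: [429.0, 46.6, 139.4]
ee_rot: [0.07, 0.998, 0.001, 0.001]
contact_force: [-2.9, 3.5, 6.3]
gripper_width: 35.0
grasp_force: 60.1
[429.   46.6 139.4] [-2.89  3.53  6.28] [1.06 0.93 0.03]
0.0 -0.0 -0.0
0.1 -2.4 -20.1
0.2 -6.8 -39.9
0.3 -13.2 -59.2
0.4 -21.4 -77.7
0.5 -31.4 -95.3
0.6 -43.2 -111.9
0.7 -56.6 -127.1
0.8 -71.4 -141.0
0.9 -87.5 -153.3
1.0 -104.8 -163.9
1.1 -123.0 -172.8
1.2 -142.0 -179.8
1.3 -161.7 -184.9
1.4 -181.7 -187.9
1.5 -202.0 -189.0
1.6 -222.2 -188.0
1.7 -242.3 -185.0
1.8 -262.0 -180.1
1.9 -281.0 -173.1
```

```bash
cat >> h.py <<'E'
EX=np.array([np.cos(YAW),np.sin(YAW),0]); EZ=np.array([0,0,1.])
P0=np.array([429.0,46.2,139.4]); Rr=202.9; PH=0.0686; OFF=17.
def swing(aa,psis,dr=0):
    s=arm.read_state(); R0=R.from_quat(s["ee_rot"]); p=s["position"]
    f=s["contact_force"]; G=p-OFF*R0.as_matrix()[:,2]
    Hc=P0+OFF*EZ+Rr*np.cos(PH)*EX-Rr*np.sin(PH)*EZ
    v=G-Hc; ph=np.arctan2(v@EZ,-v@EX)
    er=-np.cos(ph)*EX+np.sin(ph)*EZ; et=np.sin(ph)*EX+np.cos(ph)*EZ
    print("t",round(s["clock"],2),"a",round(ph-PH,3),"r",round(np.hypot(v@EX,v@EZ),1),"Frad",round(f@er,2),"Ftan",round(f@et,2),"Fy",round(f[1],1),"grip",round(s["gripper_width"],1))
    for a,ps in zip(aa,psis):
        T=down(YAW,ps); g=Hc+(Rr+dr)*(-np.cos(PH+a)*EX+np.sin(PH+a)*EZ); q=g+OFF*T.as_matrix()[:,2]
        print(*R0.inv().apply(q-p).round(1),*(R0.inv()*T).as_rotvec().round(2),sep=" ")
E
python3 -c "
from h import *
swing([.04,.1,.18,.26,.34,.42,.5],[0,.02,.03,.05,.07,.08,.1])"
```

```text
t 2.9 a 0.0 r 203.0 Frad 3.78 Ftan 6.03 Fy 3.5 grip 35.0
-0.8 -0.4 -8.0 0.0 0.0 0.0
-2.1 -0.4 -20.1 0.0 0.02 0.0
-5.4 -0.4 -36.0 0.0 0.03 0.0
-9.7 -0.3 -51.5 0.0 0.05 0.0
-15.2 -0.3 -66.7 0.0 0.07 0.0
-22.1 -0.3 -81.3 0.0 0.08 0.0
-30.0 -0.3 -95.3 0.0 0.1 0.0
```

```bash
python3 -m jog '-0.8 -0.4 -8 0 0 0; -2.1 -0.4 -20.1 0 0.02 0; -5.4 -0.4 -36 0 0.03 0; -9.7 -0.4 -51.5 0 0.05 0; -15.2 -0.4 -66.7 0 0.07 0; -22 -0.4 -81.3 0 0.08 0; -30 -0.4 -95.3 0 0.1 0; -30 -0.4 -95.3 0 0.1 0; -30 -0.4 -95.3 0 0.1 0'; python3 -c "
from h import *
swing([.56,.64,.72,.8,.88,.95,1.0],[.11,.13,.15,.17,.18,.19,.2])"
```

```text
clock: 3.8
position: [457.9, 42.5, 232.3]
ee_rot: [0.07, 0.996, 0.005, -0.05]
contact_force: [1.3, 5.9, -5.3]
gripper_width: 35.0
grasp_force: 60.9
t 3.8 a 0.488 r 202.1 Frad -3.16 Ftan -4.25 Fy 5.9 grip 35.0
-6.0 -0.3 -13.2 0.0 0.01 -0.0
-14.4 -0.3 -26.9 0.0 0.03 -0.0
-23.8 -0.3 -39.9 0.0 0.05 -0.0
-34.3 -0.2 -52.0 0.0 0.07 -0.0
-45.8 -0.2 -63.2 0.0 0.08 -0.0
-56.6 -0.2 -72.3 0.0 0.09 -0.0
-64.7 -0.2 -78.2 0.0 0.1 -0.0
```

```bash
python3 -m jog '-6 0.5 -13.2 0 0.01 0; -14.4 0.5 -26.9 0 0.03 0; -23.8 0.5 -39.9 0 0.05 0; -34.3 0.5 -52 0 0.07 0; -45.8 0.5 -63.2 0 0.08 0; -56.6 0.5 -72.3 0 0.09 0; -64.7 0.5 -78.2 0 0.1 0; -64.7 0.5 -78.2 0 0.1 0; -64.7 0.5 -78.2 0 0.1 0'; python3 -c "
from h import *
swing([1.04,1.08,1.12,1.14],[.21,.22,.23,.23])"
```

```text
clock: 4.7
position: [528.8, 32.6, 302.5]
ee_rot: [0.07, 0.992, 0.007, -0.101]
contact_force: [2.2, 4.3, -11.2]
gripper_width: 34.7
grasp_force: 60.6
t 4.7 a 0.995 r 202.2 Frad -10.52 Ftan -4.05 Fy 4.3 grip 34.7
-6.5 -0.4 -6.4 0.0 0.01 -0.0
-12.9 -0.4 -11.3 0.0 0.02 -0.0
-19.4 -0.4 -15.9 0.0 0.03 -0.0
-22.8 -0.4 -18.1 0.0 0.03 -0.0
```

```bash
python3 -c "
from h import *
swing([1.04,1.08,1.12,1.15],[.2,.2,.2,.2],-1.8)"
```

```text
t 4.7 a 0.995 r 202.2 Frad -10.52 Ftan -4.05 Fy 4.3 grip 34.7
-7.8 -0.4 -5.0 0.0 -0.0 -0.0
-14.2 -0.4 -9.8 0.0 -0.0 -0.0
-20.9 -0.4 -14.4 0.0 -0.0 -0.0
-25.9 -0.4 -17.6 0.0 -0.0 -0.0
```

```bash
python3 -m jog '-7.8 0.5 -5 0 0 0; -14.2 0.5 -9.8 0 0 0; -20.9 0.5 -14.4 0 0 0; -25.9 0.5 -17.6 0 0 0; -25.9 0.5 -17.6 0 0 0; -25.9 0.5 -17.6 0 0 0'; python3 -c "
from h import *
swing([1.17,1.19,1.21,1.23,1.25,1.27,1.29,1.31,1.33],[.2]*9,-1.8)"
```

```text
clock: 5.3
position: [558.7, 28.4, 316.4]
ee_rot: [0.07, 0.993, 0.007, -0.1]
contact_force: [0.7, 4.9, -13.4]
gripper_width: 34.8
grasp_force: 60.8
t 5.3 a 1.159 r 202.4 Frad -12.62 Ftan -4.53 Fy 4.9 grip 34.8
-2.6 -0.4 -0.1 0.0 -0.0 -0.0
-6.1 -0.4 -2.1 0.0 -0.0 -0.0
-9.6 -0.4 -4.0 0.0 -0.0 -0.0
-13.2 -0.4 -5.9 0.0 -0.0 -0.0
-16.8 -0.4 -7.7 0.0 -0.0 -0.0
-20.4 -0.4 -9.4 0.0 -0.0 -0.0
-24.1 -0.4 -11.1 0.0 -0.0 -0.0
-27.8 -0.4 -12.6 0.0 -0.0 -0.0
-31.5 -0.4 -14.1 0.0 -0.0 -0.0
```

```bash
python3 -m jog '-2.6 1 0.3 0 0 0; -6.1 1 -1.5 0 0 0; -9.6 1 -3.4 0 0 0; -13.2 1 -5.3 0 0 0; -13.2 1 -5.3 0 0 0'; python3 -c "
from h import *
swing([1.25,1.27,1.29,1.31,1.33,1.35,1.37,1.39],[.2]*9,-2)"
```

```text
clock: 5.8
position: [572.9, 26.4, 320.8]
ee_rot: [0.07, 0.993, 0.006, -0.099]
contact_force: [-2.6, 0.7, -3.5]
gripper_width: 34.4
grasp_force: 61.1
t 5.8 a 1.233 r 202.2 Frad -2.72 Ftan -3.48 Fy 0.7 grip 34.4
-3.7 -0.5 -0.3 -0.0 0.0 -0.0
-7.3 -0.5 -2.1 -0.0 0.0 -0.0
-11.0 -0.5 -3.7 -0.0 0.0 -0.0
-14.7 -0.5 -5.3 -0.0 0.0 -0.0
-18.4 -0.5 -6.8 -0.0 0.0 -0.0
-22.2 -0.5 -8.2 -0.0 0.0 -0.0
-26.0 -0.5 -9.5 -0.0 0.0 -0.0
-29.8 -0.5 -10.8 -0.0 0.0 -0.0
```

```bash
cat > chk.py <<'E'
from h import *; import sys
swing([],[])
s=arm.read_state(); R0=R.from_quat(s["ee_rot"]); G=s["position"]-OFF*R0.as_matrix()[:,2]
Hc=P0+OFF*EZ+Rr*np.cos(PH)*EX-Rr*np.sin(PH)*EZ; v=G-Hc; ph=np.arctan2(v@EZ,-v@EX)
ft=s["contact_force"]@(np.sin(ph)*EX+np.cos(ph)*EZ)
sys.exit(not(float(sys.argv[1])<ft<float(sys.argv[2])))
E
python3 -c "
from h import *
swing([1.25,1.27,1.29,1.31,1.33,1.35,1.37,1.39],[.2]*9,-.9)"
J="python3 -m jog"; C="python3 chk.py -5.5 -1"
$J '-1.9 0 -0.9 0 0 0; -3.7 0 -1.8 0 0 0' >/dev/null; $C &&
$J '-1.9 0 -0.8 0 0 0; -3.7 0 -1.7 0 0 0' >/dev/null && $C &&
$J '-1.9 0 -0.8 0 0 0; -3.7 0 -1.6 0 0 0' >/dev/null && $C &&
$J '-1.9 0 -0.7 0 0 0; -3.7 0 -1.5 0 0 0' >/dev/null && $C &&
$J '-1.9 0 -0.7 0 0 0; -3.8 0 -1.4 0 0 0' >/dev/null && $C
```

```text
t 5.8 a 1.233 r 202.2 Frad -2.72 Ftan -3.48 Fy 0.7 grip 34.4
-3.2 -0.5 -1.3 -0.0 0.0 -0.0
-6.9 -0.5 -3.1 -0.0 0.0 -0.0
-10.5 -0.5 -4.7 -0.0 0.0 -0.0
-14.3 -0.5 -6.3 -0.0 0.0 -0.0
-18.0 -0.5 -7.8 -0.0 0.0 -0.0
-21.8 -0.5 -9.2 -0.0 0.0 -0.0
-25.6 -0.5 -10.6 -0.0 0.0 -0.0
-29.4 -0.5 -11.8 -0.0 0.0 -0.0
t 6.0 a 1.249 r 202.2 Frad -2.81 Ftan -2.88 Fy -1.7 grip 34.5
t 6.2 a 1.271 r 202.1 Frad 0.74 Ftan -3.37 Fy -1.4 grip 34.9
t 6.4 a 1.291 r 202.1 Frad 2.8 Ftan -2.89 Fy -2.2 grip 34.7
t 6.6 a 1.311 r 202.0 Frad 3.54 Ftan -3.62 Fy -2.4 grip 34.7
t 6.8 a 1.329 r 201.9 Frad 3.55 Ftan -5.41 Fy -2.5 grip 34.4
```

```bash
J="python3 -m jog"; C="python3 chk.py -9.5 1"
$J '-1 0 -0.3 0 0 0; -1.9 0 -0.7 0 0 0' >/dev/null; $C &&
$J '-1 0 -0.3 0 0 0; -1.9 0 -0.7 0 0 0' >/dev/null && $C &&
$J '-1 0 -0.3 0 0 0; -1.9 0 -0.7 0 0 0' >/dev/null && $C &&
$J '-1 0 -0.3 0 0 0; -1.9 0 -0.6 0 0 0' >/dev/null && $C &&
$J '-1 0 -0.3 0 0 0; -1.9 0 -0.6 0 0 0' >/dev/null && $C &&
$J '-1 0 -0.3 0 0 0; -1.9 0 -0.6 0 0 0' >/dev/null && $C
```

```text
t 7.0 a 1.338 r 201.9 Frad 4.85 Ftan -6.29 Fy -2.0 grip 34.7
t 7.2 a 1.347 r 201.9 Frad 4.3 Ftan -6.16 Fy -2.0 grip 34.5
t 7.4 a 1.354 r 201.8 Frad 0.65 Ftan -5.43 Fy -2.9 grip 34.8
t 7.6 a 1.366 r 201.8 Frad 3.77 Ftan -6.62 Fy -1.9 grip 34.5
t 7.8 a 1.378 r 201.7 Frad 5.31 Ftan -6.04 Fy -1.5 grip 34.9
t 8.0 a 1.389 r 201.8 Frad 4.11 Ftan -4.96 Fy -2.7 grip 34.9
```

```bash
J="python3 -m jog"; C="python3 chk.py -7.5 2"
$J '-1 0 -0.3 0 0 0; -1.9 0 -0.7 0 0 0' >/dev/null; $C &&
$J '-1 0 -0.3 0 0 0; -1.9 0 -0.7 0 0 0' >/dev/null && $C &&
$J '-1 0 -0.3 0 0 0; -1.9 0 -0.6 0 0 0' >/dev/null && $C &&
$J '-1 0 -0.3 0 0 0; -1.9 0 -0.6 0 0 0' >/dev/null && $C
```

```text
t 8.2 a 1.4 r 201.8 Frad 4.26 Ftan -3.21 Fy -2.7 grip 34.7
t 8.4 a 1.411 r 201.7 Frad 2.66 Ftan -2.61 Fy -1.9 grip 34.7
t 8.6 a 1.421 r 201.8 Frad 3.6 Ftan -4.67 Fy -2.2 grip 34.5
t 8.8 a 1.432 r 201.7 Frad 2.88 Ftan -3.48 Fy -3.0 grip 34.9
```

```bash
J="python3 -m jog"; C="python3 chk.py -7.0 2"
for i in 1 2 3; do $J '0 0 0 0 0 0' >/dev/null; $C; done
$J '-0.5 0 -0.1 0 0 0; -1 0 -0.3 0 0 0' >/dev/null; $C &&
$J '-0.5 0 -0.1 0 0 0; -1 0 -0.3 0 0 0' >/dev/null; $C &&
$J '-0.5 0 -0.1 0 0 0; -1 0 -0.3 0 0 0' >/dev/null; $C
```

```text
t 8.9 a 1.433 r 201.7 Frad 3.2 Ftan -2.11 Fy -4.0 grip 34.5
t 9.0 a 1.432 r 201.7 Frad 3.96 Ftan -2.1 Fy -3.9 grip 34.3
t 9.1 a 1.432 r 201.7 Frad 3.54 Ftan -1.48 Fy -4.7 grip 34.6
t 9.3 a 1.435 r 201.7 Frad 4.45 Ftan -3.11 Fy -4.0 grip 34.9
t 9.5 a 1.44 r 201.7 Frad 3.95 Ftan -2.91 Fy -4.0 grip 34.3
t 9.7 a 1.444 r 201.7 Frad 3.27 Ftan -3.41 Fy -4.2 grip 34.8
```

```bash
J="python3 -m jog"; C="python3 chk.py -5.0 3"
M(){ :; }
$J '-1 0.3 -0.3 0 0 0; -2 0.6 -0.5 0 0 0; -2 0.6 -0.5 0 0 0' >/dev/null; $C &&
$J '-1 0.2 -0.3 0 0 0; -2 0.2 -0.5 0 0 0; -2 0.2 -0.5 0 0 0' >/dev/null && $C &&
$J '-1 0 -0.3 0 0 0; -2 0 -0.5 0 0 0; -2 0 -0.5 0 0 0' >/dev/null && $C &&
$J '-1 0 -0.3 0 0 0; -2 0 -0.5 0 0 0; -2 0 -0.5 0 0 0' >/dev/null && $C
```

```text
t 10.0 a 1.456 r 201.6 Frad 3.84 Ftan -2.16 Fy -5.7 grip 34.7
t 10.3 a 1.465 r 201.6 Frad 2.98 Ftan -3.65 Fy -6.4 grip 34.4
t 10.6 a 1.476 r 201.6 Frad 2.47 Ftan -3.16 Fy -7.0 grip 34.4
t 10.9 a 1.484 r 201.6 Frad 3.48 Ftan -5.02 Fy -5.3 grip 34.8
```

```bash
J="python3 -m jog"; C="python3 chk.py -9 5"
for i in 1 2; do $J '0 0 0 0 0 0' >/dev/null; $C; done
$J '-0.5 -0.3 -0.1 0 0 0; -1 -0.6 -0.2 0 0 0;-1 -0.6 -0.2 0 0 0' >/dev/null; $C
```

```text
t 11.0 a 1.483 r 201.6 Frad 3.02 Ftan -3.71 Fy -6.2 grip 34.4
t 11.1 a 1.483 r 201.6 Frad 4.1 Ftan -3.96 Fy -6.6 grip 34.7
t 11.4 a 1.487 r 201.6 Frad 2.91 Ftan -5.53 Fy -3.8 grip 34.6
```

```bash
python3 - <<'E'
from h import *
im,d=viewer.get_image("side"); a=im[60:300,130:450]; cv2.imwrite("pics/side1.png",cv2.resize(a,None,fx=2.4,fy=2.4,interpolation=cv2.INTER_CUBIC))
E
```

```text
(no output)
```

View pics/side1.png

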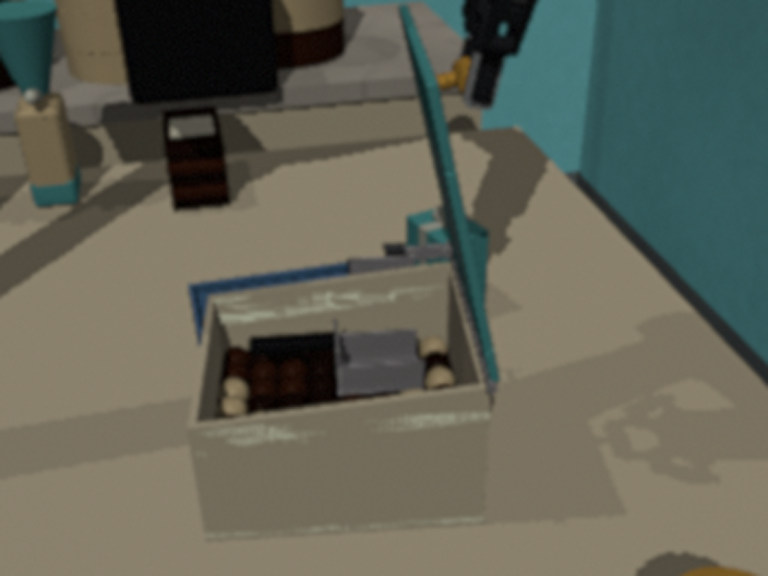

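```bash
J="python3 -m jog"; C="python3 chk.py -9 8"
$J '1 -0.3 0.2 0 0 0; 2 -0.6 0.4 0 0 0; 2 -0.6 0.4 0 0 0' >/dev/null; $C
$J '1 0 0.2 0 0 0; 2 0 0.4 0 0 0; 2 0 0.4 0 0 0' >/dev/null; $C
$J '1 0 0.3 0 0 0; 2 0 0.5 0 0 0; 2 0 0.5 0 0 0' >/dev/null; $C
$J '1 0 0.3 0 0 0; 2 0 0.5 0 0 0; 2 0 0.5 0 0 0' >/dev/null; $C
```

```text
t 11.75 a 1.48 r 201.6 Frad 3.23 Ftan -3.73 Fy -2.6 grip 34.9
t 12.05 a 1.471 r 201.6 Frad 3.52 Ftan -2.56 Fy -4.0 grip 34.7
t 12.35 a 1.462 r 201.5 Frad 3.82 Ftan -1.48 Fy -5.0 grip 34.4
t 12.65 a 1.453 r 201.5 Frad 3.09 Ftan 0.6 Fy -5.5 grip 34.4
```

```bash
J="python3 -m jog"; C="python3 chk.py -9 8"
for i in 1 2; do $J '0 0 0 0 0 0' >/dev/null; $C; done
$J '1 0.2 0.3 0 0 0; 2 -0.3 0.5 0 0 0; 2 -0.5 0.5 0 0 0' >/dev/null; $C
$J '1 0 0.3 0 0 0; 2 0 0.5 0 0 0; 2 0 0.5 0 0 0' >/dev/null; $C
for i in 1 2; do $J '0 0 0 0 0 0' >/dev/null; $C; done
```

```text
t 12.75 a 1.453 r 201.5 Frad 3.03 Ftan -0.5 Fy -5.1 grip 34.6
t 12.85 a 1.453 r 201.5 Frad 3.12 Ftan -1.0 Fy -4.9 grip 34.4
t 13.15 a 1.444 r 201.5 Frad 3.22 Ftan 1.41 Fy -4.1 grip 34.7
t 13.45 a 1.435 r 201.4 Frad 2.03 Ftan 3.37 Fy -3.5 grip 34.7
t 13.55 a 1.434 r 201.4 Frad 1.99 Ftan 3.66 Fy -4.6 grip 34.8
t 13.65 a 1.434 r 201.4 Frad 2.96 Ftan 3.81 Fy -5.0 grip 34.2
```

```bash
J="python3 -m jog"; C="python3 chk.py -9 8"
$J '-2 -0.2 -0.5 0 0 0; -4 -0.4 -1 0 0 0; -5.5 -0.5 -1.3 0 0 0; -6.6 -0.5 -1.5 0 0 0; -6.6 -0.5 -1.5 0 0 0' >/dev/null; $C
$J '0 0 0 0 0 0' >/dev/null; $C
$J '0 0 0 0 0 0;0 0 0 0 0 0' 48 ; python3 -c "
from h import *
np.savez('side2.npz',W=cloud('side')[2])"
$J '0 0 0 0 0 0;0 0 0 0 0 0; 0 0 0 0 0 0' 70; python3 - <<'E'
from h import *
im,d,W=cloud("side"); hsv=cv2.cvtColor(im,cv2.COLOR_BGR2HSV); 
for n,w in(("now",W),("before",np.load("side2.npz")["W"])):
    m=(hsv[...,0]>80)&(hsv[...,0]<100)&(hsv[...,1]>90)&(w[...,2]>190)&(w[...,2]<390)&(w[...,0]>560)&(w[...,0]<720)&(abs(w[...,1]-20)<110)
    P=w[m]; c=np.median(P,0); k=np.polyfit(P[:,2],P@EX,1); print(n,len(P),"lean",k[0])
E
```

```text
t 14.15 a 1.461 r 201.5 Frad 5.37 Ftan -1.68 Fy 1.2 grip 34.7
t 14.25 a 1.461 r 201.5 Frad 5.08 Ftan -2.31 Fy 0.8 grip 34.7
clock: 14.45
position: [618.4, 20.3, 325.6]
ee_rot: [0.069, 0.993, 0.008, -0.1]
contact_force: [-0.6, 0.6, -0.3]
gripper_width: 48.1
grasp_force: 0.0
clock: 14.8
position: [618.4, 19.4, 326.7]
ee_rot: [0.07, 0.993, 0.007, -0.1]
contact_force: [0.2, -0.4, -0.2]
gripper_width: 70.3
grasp_force: 0.0
now 690 lean -0.12334810283705577
before 675 lean -0.15578143871852695
```

```bash
python3 -m jog '0 0 -30 0 0 0; 0 0 -70 0 0 0; 20 0 -98 0 0 0; 20 0 -98 0 0 0; 60 0 -90 0 -0.05 0; 106 0 -80 0 -0.1 0; 156 0 -70 0 -0.2 0; 206 0 -60 0 -0.2 0; 206 0 -60 0 -0.2 0; 206 0 -60 0 -0.2 0' 85; python3 - <<'E'
from h import *
delta([440,40,400],down())
im,d=viewer.get_image("wrist"); c=viewer.get_calibration("wrist"); cv2.imwrite("pics/w3.png",im)
np.savez("w3.npz",im=im,d=d,K=c["K"],rvec=c["rvec"],tvec=c["tvec"])
im,d,W=cloud("side"); cv2.imwrite("pics/side3.png",im); np.savez("side3.npz",im=im,d=d,W=W)
E
```

```text
clock: 15.85
position: [428.9, 45.8, 427.6]
ee_rot: [0.069, 0.998, 0.001, 0.001]
contact_force: [1.2, 0.2, 0.3]
gripper_width: 84.8
grasp_force: 0.0
t 15.85 pos [428.9  45.8 427.6] F [1.23 0.19 0.35] w 84.8
delta [-11.7  -4.3  27.6] [0.002 0.003 0.001]
```

View pics/w3.png

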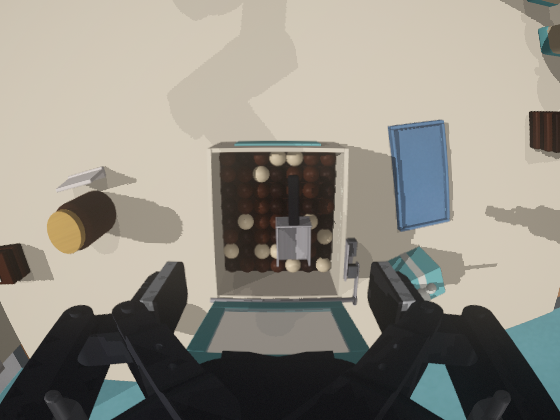

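The wrist view shows the lid standing open (row 300 on). The scoop's handle runs from (294,178) to (293,217), its bowl to row 262, and the dish is at (420,175).

```bash
python3 - <<'E'
from h import *
EY=np.array([-np.sin(YAW),np.cos(YAW),0])
z=np.load("w3.npz"); im,d=z["im"],z["d"]; W=wcloud(im,d,z); hsv=cv2.cvtColor(im,cv2.COLOR_BGR2HSV)
for n,(r0,r1,c0,c1),lo,hi in (("handle",(170,216,283,306),100,125),("bowl",(214,270,268,322),72,125)):
    P=W[r0:r1,c0:c1].reshape(-1,3); P=P[(P[:,2]>lo)&(P[:,2]<hi)]
    r=cv2.minAreaRect(P[:,:2].astype(np.float32)); print(n,len(P),r,np.percentile(P[:,2],[2,20,50,80,98]).round(1))
    print("  ex",np.percentile(P@EX,[1,50,99]).round(1),"ey",np.percentile(P@EY,[1,50,99]).round(1))
for v in range(165,275,6): print(v,W[v,294].round(1),W[v,282].round(0),W[v,308].round(0))
H,S=hsv[...,0],hsv[...,1]
D=(H>100)&(H<125)&(S>100)&(W[...,2]<30)&(W[...,2]>-10);D[:,:380]=0;D[:,460:]=0;D[240:]=0
D=W[D]; print("dish",cv2.minAreaRect(D[:,:2].astype(np.float32)),np.median(D[:,2]))
zs=np.load("side3.npz"); Ws=zs["W"]; hs=cv2.cvtColor(zs["im"],cv2.COLOR_BGR2HSV)
inb=((Ws@EX)>395)&((Ws@EX)<600)&(abs(Ws@EY-105)<90)&(Ws[...,2]>98)&(Ws[...,2]<112)&(hs[...,2]<50)
P=Ws[inb]; print("side handle",len(P),cv2.minAreaRect(P[:,:2].astype(np.float32)) if len(P)>5 else "")
L=(hs[...,0]>80)&(hs[...,0]<100)&(hs[...,1]>90)&(Ws[...,2]>190)&(Ws[...,2]<395)&(Ws[...,0]>560)&(Ws[...,0]<740)&(abs(Ws[...,1]-20)<110)
print("lid lean",np.polyfit(Ws[L][:,2],Ws[L]@EX,1),L.sum(), Ws[L][:,2].max())
E
```

```text
handle 465 ((474.85723876953125, 63.82936096191406), (15.969247817993164, 59.57673645019531), 82.97473907470703) [110.  113.7 114.8 115.6 116.7]
  ex [431.7 459.1 490.5] ey [121.2 129.7 137.8]
bowl 1049 ((548.1333618164062, 55.0443115234375), (53.957801818847656, 93.04312133789062), 82.20655822753906) [ 72.   72.6  82.1 111.9 116.1]
  ex [490.  532.7 579.9] ey [104.  130.4 156.7]
165 [439.   71.7  61.5] [438.  53.  49.] [444.  95.  49.]
171 [447.4  70.3  68.3] [445.  52.  66.] [451.  92.  67.]
177 [447.7  67.8 115.4] [455.  50.  67.] [460.  91.  69.]
183 [456.5  66.7 114.5] [466.  49.  57.] [471.  90.  62.]
189 [464.8  65.5 116.2] [473.  48.  69.] [479.  89.  66.]
195 [474.   64.5 114.8] [484.  46.  66.] [489.  88.  68.]
201 [482.6  63.3 115.7] [494.  45.  63.] [500.  87.  64.]
207 [491.7  62.2 115.3] [502.  44.  70.] [508.  85.  69.]
213 [500.7  61.1 115.5] [518.  42.  50.] [520.  84.  65.]
219 [509.9  59.9 115.3] [518.  41.  83.] [523.  82.  85.]
225 [519.7  58.8 113.7] [518.  41. 112.] [523.  79. 113.]
231 [545.1  57.8  70.9] [542.  38.  71.] [544.  80.  82.]
237 [554.8  56.5  72.8] [552.  37.  72.] [548.  78.  98.]
243 [566.1  55.2  71. ] [563.  36.  72.] [558.  77.  99.]
249 [576.8  53.9  71.1] [573.  34.  73.] [569.  76.  97.]
255 [587.3  52.6  72.2] [585.  33.  72.] [578.  75.  99.]
261 [602.1  51.2  64.4] [600.  31.  63.] [589.  74.  98.]
267 [611.4  49.9  68.8] [608.  30.  69.] [614.  74.  70.]
273 [628.   48.4  59.3] [625.  27.  59.] [631.  73.  61.]
dish ((0.0, 0.0), (0.0, 0.0), 0.0) nan
side handle 120 ((479.78314208984375, 55.779083251953125), (7.291233062744141, 72.97236633300781), 83.99784088134766)
lid lean [-2.52094872e-01  6.57651745e+02] 612 370.4095511858046
  return _methods._mean(a, axis=axis, dtype=dtype,
  ret = ret.dtype.type(ret / rcount)
```

```bash
python3 - <<'E' 2>/dev/null
from h import *
z=np.load("w3.npz"); im,d=z["im"],z["d"]; W=wcloud(im,d,z); hsv=cv2.cvtColor(im,cv2.COLOR_BGR2HSV)
print(hsv[175,420],W[175,420])
m=np.zeros((420,560),bool); m[110:240,380:460]=1; m&=(abs(hsv[...,0].astype(int)-int(hsv[175,420,0]))<8)&(hsv[...,1]>100)&(hsv[...,0]>98)
k,lab,st,c=cv2.connectedComponentsWithStats(m.astype(np.uint8)); i=1+np.argmax(st[1:,4]); D=W[lab==i]; print(st[i],cv2.minAreaRect(D[:,:2].astype(np.float32)),np.median(D[:,2]))
Q=D[abs(D[:,2]-18)<4]; print("rim",len(Q),cv2.minAreaRect(Q[:,:2].astype(np.float32)))
delta([499,61.5,91],down())
E
```

```text
[105  95 161] [494.76755892 308.74216565   4.45301026]
```

```bash
python3 -m jog '-67.2 25.3 20 0 0 0; -67.2 25.3 60 0 0 0; -67.2 25.3 110 0 0 0; -67.2 25.3 160 0 0 0; -67.2 25.3 210 0 0 0; -67.2 25.3 245 0 0 0; -67.2 25.3 245 0 0 0; -67.2 25.3 245 0 0 0' 40; python3 - <<'E'
from h import *
z=np.load("w3.npz"); im,d=z["im"],z["d"]; W=wcloud(im,d,z); hsv=cv2.cvtColor(im,cv2.COLOR_BGR2HSV)
m=np.zeros((420,560),bool); m[110:240,380:460]=1; m&=(hsv[...,1]>75)&(hsv[...,0]>98)&(hsv[...,0]<120)
k,lab,st,c=cv2.connectedComponentsWithStats(m.astype(np.uint8)); i=1+np.argmax(st[1:,4]); D=W[lab==i]; print(st[i],cv2.minAreaRect(D[:,:2].astype(np.float32)),np.median(D[:,2]))
delta([499,61.5,91],down())
im,d=viewer.get_image("wrist"); c=viewer.get_calibration("wrist"); cv2.imwrite("pics/w4.png",im)
W=wcloud(im,d,c)
P=W.reshape(-1,3); P=P[(P[:,2]>107)&(P[:,2]<120)&(abs(P[:,0]-475)<20)&(abs(P[:,1]-62)<25)]; print("handle",len(P),cv2.minAreaRect(P[:,:2].astype(np.float32)),np.median(P[:,2]))
E
```

```text
clock: 16.75
position: [501.8, 61.3, 181.3]
ee_rot: [0.07, 0.998, -0.001, -0.001]
contact_force: [0.4, -0.4, 1.3]
gripper_width: 39.6
grasp_force: 0.0
[ 388  120   61  111 5423] ((482.8782653808594, 209.66383361816406), (334.4284973144531, 210.3462677001953), 83.39411163330078) 5.194012666372258
t 16.75 pos [501.8  61.3 181.3] F [ 0.37 -0.36  1.29] w 39.6
delta [ 2.7 -0.  90.3] [-0.002 -0.001 -0.001]
handle 1446 ((474.8547058105469, 64.09696960449219), (15.799138069152832, 42.16426086425781), 82.29853820800781) 117.12356283295905
```

View pics/w4.png

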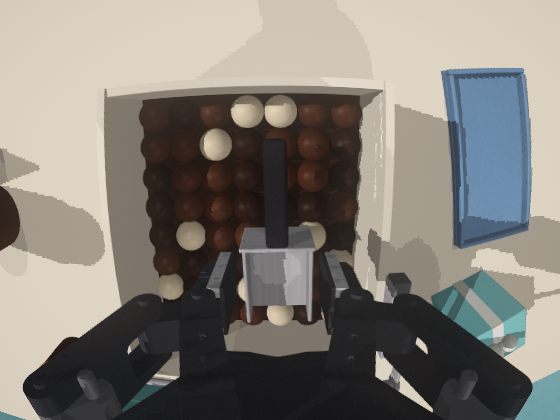

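The handle (275,140–245) lies between the fingers (columns 228 and 330), and the bowl is at (278,270). I'll descend and grip.

```bash
python3 -m jog '2.7 -0.3 40 0 0 0; 2.7 -0.3 70 0 0 0; 2.7 -0.3 85 0 0 0; 2.7 -0.3 89 0 0 0; 2.7 -0.3 89 0 0 0'; python3 -m jog '0 0 0 0 0 0; 0 0 0 0 0 0; 0 0 0 0 0 0; 0 0 0 0 0 0;0 0 0 0 0 0' 10; python3 - <<'E'
from h import *
for n in ("w1","w3"):
    z=np.load(n+".npz"); im,d=z["im"],z["d"]; W=wcloud(im,d,z); hsv=cv2.cvtColor(im,cv2.COLOR_BGR2HSV)
    m=(hsv[...,1]>75)&(hsv[...,0]>98)&(hsv[...,0]<120)&(W[...,0]>370)&(W[...,0]<620)&(W[...,1]>235)&(W[...,1]<380)&(W[...,2]<28)&(W[...,2]>-4)
    k,lab,st,c=cv2.connectedComponentsWithStats(m.astype(np.uint8)); i=1+np.argmax(st[1:,4]); D=W[lab==i]; print(st[i],cv2.minAreaRect(D[:,:2].astype(np.float32)),np.median(D[:,2]))
E
```

```text
clock: 17.3
position: [499.3, 62.2, 94.1]
ee_rot: [0.07, 0.998, 0.001, 0.001]
contact_force: [-0.2, 0.8, 0.2]
gripper_width: 40.1
grasp_force: 0.0
clock: 17.8
position: [498.8, 62.1, 94.4]
ee_rot: [0.07, 0.998, 0.001, 0.002]
contact_force: [-0.5, 0.6, 7.0]
gripper_width: 14.9
grasp_force: 58.8
[ 429  124   73  146 8951] ((494.10296630859375, 308.191650390625), (199.92747497558594, 111.31460571289062), 2.5666451454162598) 6.261391695543971
[ 388  120   61  111 5404] ((493.97296142578125, 308.47760009765625), (197.62783813476562, 109.88751220703125), 2.452407121658325) 5.189695859136145
```

```bash
python3 -m jog '0 0 -8 0 0 0; 8 0 -25 0 0 0; 20 0 -55 0 0 0; 25 0 -90 0 0 0; 25 0 -125 0 0 0; 25 0 -150 0 0 0; 25 0 -150 0 0 0; 25 0 -150 0 0 0'; python3 - <<'E'
from h import *
# scoop origin in dish centre; grip 20 behind
y=0.044; g=np.array([494-20*np.cos(y),308.3-20*np.sin(y),0])
delta([g[0],g[1],245],down(y))
im,d=viewer.get_image("wrist"); c=viewer.get_calibration("wrist"); cv2.imwrite("pics/w5.png",im); W=wcloud(im,d,c)
im2,d2,Ws=cloud("side"); cv2.imwrite("pics/side5.png",im2); hs=cv2.cvtColor(im2,cv2.COLOR_BGR2HSV)
L=(hs[...,0]>80)&(hs[...,0]<100)&(hs[...,1]>90)&(Ws[...,2]>190)&(Ws[...,2]<395)&(Ws[...,0]>560)&(Ws[...,0]<740)&(abs(Ws[...,1]-20)<110)
print("lid lean",np.polyfit(Ws[L][:,2],Ws[L]@EX,1),L.sum(), Ws[L][:,2].max())
cv2.imwrite("pics/m5.png",np.hstack([cv2.resize(im,(400,300)),cv2.resize(im2[:300,130:],(400,300))]))
E
```

```text
clock: 18.6
position: [472.1, 65.1, 242.3]
ee_rot: [0.07, 0.998, 0.0, -0.0]
contact_force: [-0.4, -0.4, -1.6]
gripper_width: 14.6
grasp_force: 58.6
t 18.6 pos [472.1  65.1 242.3] F [-0.44 -0.41 -1.63] w 14.6
delta [ 32.1 240.2  -2.4] [ 0.001 -0.001 -0.185]
lid lean [-2.52158460e-01  6.57678169e+02] 619 370.6987674929874
```

View pics/m5.png

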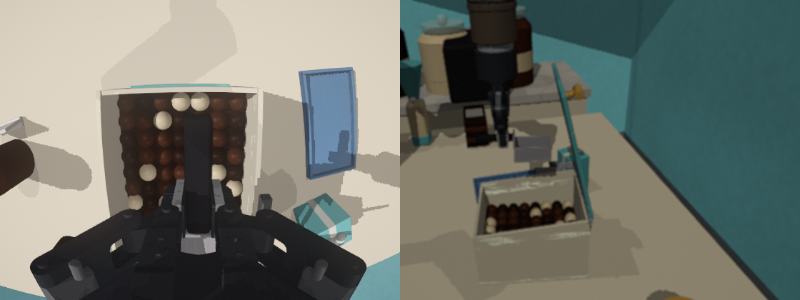

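```bash
python3 -m jog '5 20 0 0 0 0; 10 55 0 0 0 -0.04; 15 95 0 0 0 -0.08; 20 135 0 0 0 -0.12; 25 175 0 0 0 -0.15; 30 210 0 0 0 -0.185; 32 232 0 0 0 -0.185; 32 240 0 0 0 -0.185; 32 240 0 0 0 -0.185;32 240 0 0 0 -0.185'; python3 -c "
from h import *
y=0.044; delta([494-20*np.cos(y),308.3-20*np.sin(y),36],down(y))"
```

```text
clock: 19.7
position: [474.5, 306.1, 242.0]
ee_rot: [-0.022, 1.0, -0.001, -0.001]
contact_force: [0.0, -0.5, -0.9]
gripper_width: 14.6
grasp_force: 58.8
t 19.7 pos [474.5 306.1 242. ] F [ 0.02 -0.53 -0.88] w 14.6
delta [1.00e-01 1.70e+00 2.06e+02] [-0.001 -0.001 -0.   ]
```

```bash
python3 -m jog '0 1 25 0 0 0; 0 1.2 65 0 0 0; 0 1.2 105 0 0 0; 0 1.2 145 0 0 0; 0 1.2 180 0 0 0; 0 1.2 198 0 0 0; 0 1.2 204 0 0 0; 0 1.2 205 0 0 0; 0 1.2 205 0 0 0'
for i in 1 2; do python3 -m jog '0 0 1 0 0 0; 0 0 2 0 0 0; 0 0 2 0 0 0' | egrep 'posi|cont'; done
```

```text
clock: 20.6
position: [475.5, 308.6, 38.9]
ee_rot: [-0.022, 1.0, 0.001, 0.001]
contact_force: [0.9, -0.6, -1.5]
gripper_width: 15.0
grasp_force: 58.7
position: [474.8, 308.6, 36.2]
contact_force: [-0.2, 0.0, -1.5]
position: [474.5, 308.4, 33.4]
contact_force: [0.4, -0.5, -1.5]
```

```bash
cat > fz.py <<'E'
from h import *; import sys
s=arm.read_state(); print(s["position"].round(1),s["contact_force"].round(1)); sys.exit(s["contact_force"][2]>1)
E
J="python3 -m jog"
$J '0 0 0.5 0 0 0; 0 0 1 0 0 0' >/dev/null; python3 fz.py &&
$J '0 0 0.5 0 0 0; 0 0 1 0 0 0' >/dev/null && python3 fz.py &&
$J '0 0 0.5 0 0 0; 0 0 1 0 0 0' >/dev/null && python3 fz.py &&
$J '0 0 0.5 0 0 0; 0 0 1 0 0 0' >/dev/null && python3 fz.py &&
$J '0 0 0.5 0 0 0; 0 0 1 0 0 0' >/dev/null && python3 fz.py &&
$J '0 0 0.5 0 0 0; 0 0 1 0 0 0' >/dev/null && python3 fz.py
```

```text
[474.7 308.5  32.5] [-0.   0.2 -1.4]False
```

```bash
sed -i 's/sys.exit(s\["contact_force"\]\[2\]>1)/sys.exit(int(s["contact_force"][2]>0.5))/' fz.py
J="python3 -m jog"
$J '0 0 0.5 0 0 0; 0 0 1 0 0 0' >/dev/null; python3 fz.py &&
$J '0 0 0.5 0 0 0; 0 0 1 0 0 0' >/dev/null && python3 fz.py &&
$J '0 0 0.5 0 0 0; 0 0 1 0 0 0' >/dev/null && python3 fz.py &&
$J '0 0 0.5 0 0 0; 0 0 1 0 0 0' >/dev/null && python3 fz.py &&
$J '0 0 0.5 0 0 0; 0 0 1 0 0 0' >/dev/null && python3 fz.py &&
$J '0 0 0.5 0 0 0; 0 0 1 0 0 0' >/dev/null && python3 fz.py
```

```text
[474.6 308.4  31.5] [-0.6 -0.6 -1.5]
[474.6 308.4  30.7] [-1.5  0.7  0.5]
```

```bash
J="python3 -m jog"
$J '0 0 0.4 0 0 0; 0 0 0.4 0 0 0' | egrep cont; $J '0 0 0 0 0 0; 0 0 0 0 0 0; 0 0 0 0 0 0' 36
$J '0 0 -10 0 0 0; 0 0 -40 0 0 0; 0 0 -90 0 0 0; 0 0 -140 0 0 0; 40 0 -190 0 0 0; 80 0 -200 0 0 0; 80 0 -200 0 0 0'
python3 - <<'E'
from h import *
im,d=viewer.get_image("wrist"); c=viewer.get_calibration("wrist"); W=wcloud(im,d,c)
im2,d2,Ws=cloud("side"); hs=cv2.cvtColor(im2,cv2.COLOR_BGR2HSV)
L=(hs[...,0]>80)&(hs[...,0]<100)&(hs[...,1]>90)&(Ws[...,2]>190)&(Ws[...,2]<395)&(Ws[...,0]>560)&(Ws[...,0]<740)&(abs(Ws[...,1]-20)<110)
print("lid lean",np.polyfit(Ws[L][:,2],Ws[L]@EX,1),L.sum(), Ws[L][:,2].max())
cv2.imwrite("pics/m6.png",np.hstack([cv2.resize(im,(400,300)),cv2.resize(im2[:300,130:],(400,300))]))
im3=cloud("scene")[0]; cv2.imwrite("pics/m7.png",cv2.resize(im3[120:340,140:460],None,fx=2,fy=2))
for y0 in (290,308,326): print([W[np.unravel_index(np.argmin(((W[...,:2]-[x,y0])**2).sum(-1)),(420,560))][2].round(0) for x in range(405,590,12)])
E
```

```text
contact_force: [-1.3, -0.2, 2.6]
clock: 22.3
position: [474.8, 308.6, 30.2]
ee_rot: [-0.022, 1.0, 0.0, 0.0]
contact_force: [0.1, 0.3, 0.4]
gripper_width: 36.0
grasp_force: 0.0
clock: 23.0
position: [392.6, 305.2, 234.9]
ee_rot: [-0.024, 1.0, 0.003, 0.002]
contact_force: [0.1, -0.3, 0.5]
gripper_width: 36.2
grasp_force: 0.0
lid lean [-2.52300847e-01  6.57719189e+02] 613 370.735417930351
[np.float64(4.0), np.float64(5.0), np.float64(4.0), np.float64(6.0), np.float64(3.0), np.float64(4.0), np.float64(5.0), np.float64(4.0), np.float64(49.0), np.float64(35.0), np.float64(8.0), np.float64(7.0), np.float64(9.0), np.float64(6.0), np.float64(8.0), np.float64(5.0)]
[np.float64(5.0), np.float64(5.0), np.float64(4.0), np.float64(51.0), np.float64(50.0), np.float64(52.0), np.float64(50.0), np.float64(49.0), np.float64(49.0), np.float64(8.0), np.float64(8.0), np.float64(7.0), np.float64(6.0), np.float64(7.0), np.float64(5.0), np.float64(4.0)]
[np.float64(4.0), np.float64(4.0), np.float64(5.0), np.float64(3.0), np.float64(5.0), np.float64(4.0), np.float64(5.0), np.float64(4.0), np.float64(49.0), np.float64(30.0), np.float64(7.0), np.float64(7.0), np.float64(7.0), np.float64(9.0), np.float64(4.0), np.float64(4.0)]
```

View pics/m6.png

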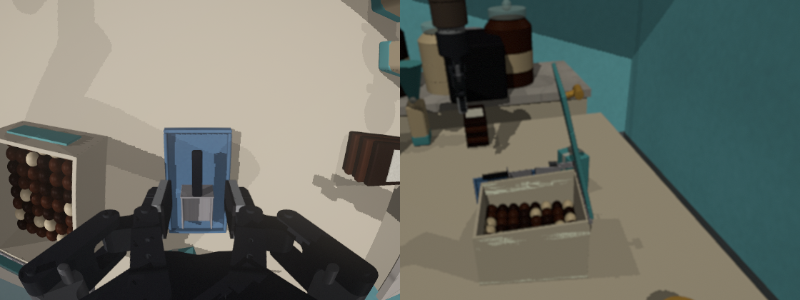

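View pics/m7.png

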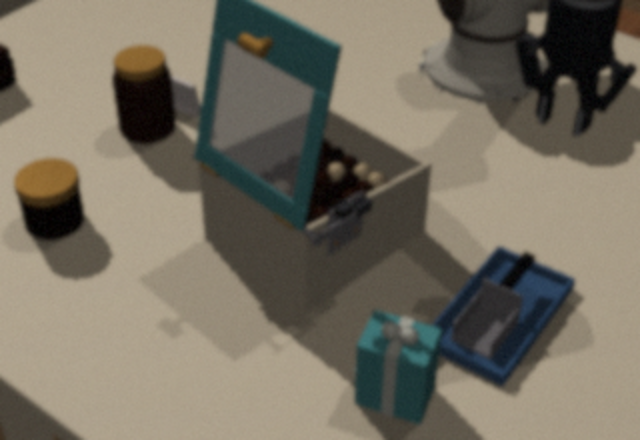

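The scoop lies flat in the dish, bowl up, at (197,190) in the left half and (495,310) in the scene crop. The lid stands open at the same lean as before, and the other goods look untouched. I'm handing in.

```bash
python3 -c "
from bench import arm
print(arm.job_done())"
```

```text
the job is handed in; nothing more can be done
None
```

The job is handed in at about 23 s: the lid stays open by itself past its catch, and the scoop lies flat, bowl up, in the blue dish, with the other goods left alone (no verdict was returned).

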